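# Hang the welded eye lug on the paint stand

## Robot

A 6-joint arm with a two-finger parallel gripper is mounted at the origin on the work surface. World frame = base frame: x ahead of the robot, y to its left, z up, the work surface at z = 0. Lengths are in m, angles in rad, forces in N, time in s.
With the tool pointing down it reaches from about 0.325 to 0.9 m from the base axis. Payload 6.1 kg.
Tool frame: the origin (TCP) lies on the centre line of the jaws, within the pads' length; the fingertips stand 14 mm ahead of it and the grasp point (between the pads) lies 5 mm behind it (tips_ahead is the distance from the TCP to the fingertips, in m); z points along the fingers, y is the line along which they close (so a half turn about z gives the same grasp; the last joint's range is limited). The gripper opens to 87 mm and grips with 3 to 60 N. Pads are 19 mm wide; open, the fingers measure 117 mm over their backs; the gripper's body (75 mm by 190 mm) begins 51 mm behind the grasp point.
Start: joints at [0.986, 0.22, 1.526, -0, 1.395, -0.126], TCP at [0.277, 0.56, 0.198] pointing down, gripper open.
Joint ranges: [-2.98, 2.98], [-0.91, 2.08], [0.09, 2.57], [-1.24, 4.39], [0.2, 2.65], [-2.68, 2.68]. Speed limits (rad/s): [2.57, 2.57, 3.01, 3.14, 3.14, 3.14].

## Interface

Orientations are given as a unit quaternion [w, x, y, z].
In Python, from cell import * gives the robot as it stands.
- The arm moves only by the shell command python3 -m jog 'ROWS' [FORCE]. ROWS is JSON, one flat list of numbers, 7 for each row, row after row: the opening, from 0 (shut) to 1 (fully open), then the shift along the world's x, y, z in mm, then the turn, a rotation vector about the world's x, y, z in degrees. In form: [fingers, dx, dy, dz, ax, ay, az, fingers, dx, dy, dz, ax, ay, az, ...]. A call has exactly 5 rows; each row shifts and turns the commanded pose from where the row before left it; what a row does not reach is not made up. A row lasts 1/10 s, in which the tool goes at most 50 mm and 8.59 degrees, less where a joint would pass 70% of its speed; a pose out of reach is approached as far as the arm can. A call is refused whole if a number of a shift passes 50 or a number of a turn 8.59, either way. A call with a gripper value outside its range is refused whole. The fingers move at their own pace and stop on an object; FORCE is the grip in N (left out, the last holds). Time passes only in rows, so rows that do not move let the fingers close, or fill a call up. It gives the time, the measured TCP pose, the force, the opening and the grip force at its end, in the units of the state.
- state(): the state, without advancing time (a new reading comes with each control period).
- capture(name): name is "scene" or "top"; returns the picture (400x640x3 uint8, blue, green, red); there is no depth.
- calibration(name): a dict with "vfov" (degrees; the focal length in pixels is half the picture's height over the tangent of half this angle, whatever the lens; pixels are square), "cx", "cy" (the principal point, pixels), "k1" (the pictures are not rectified: a ray, as slopes to the right and down, at radius r is drawn at 1 + k1 r^2 times it, then the intrinsics apply), "origin" and "attitude" of the camera in the world. Camera axes: x right, y down, z forward; pixel columns grow to the right and rows downward; lengths in m; the calibration is good to about 2 mm. A picture is of the moment at which its call begins. calibration takes no time and is no camera call.
- close_job(): hands the job in; it is judged then, once.
Trained networks look in the newest picture that a camera, given by its name, has taken for a name from the list of things; names that differ only in an ending like _2 or _b are one class to them, and where a whole thing is asked for, a point or a joint stands for the part that bears it (a point fixed in the world has none). Each returns a list of dicts, best first, with "conf" (0 to 1); they miss things now and then, are a little off and sometimes report something else, mostly with a low value. They report only what shows in the picture. A call takes as long as a camera call. They do not tell look-alikes from the thing itself.
- regions_of(camera, label): "pixels" (400x640 bool, what is visible of it) and "point" ([column, row] in pixels, amid what is visible of it).
- mark_of(camera, label): "point" ([column, row] in pixels: a listed point, or the origin of a listed thing).
The state is a dict: "time_s": time; "joints": joint angles; "joint_vel": joint speeds; "joint_efforts": joint torques, N m; "ee_pos": TCP position; "eef_rot": TCP orientation; "force": force on the tool from outside, world axes, zero at the start; "ft_torque": the same for the moment, N m; "opening": opening from 0.0 (shut) to 1.0 (fully open); "grip_force": force on a finger pad.
Only numpy, scipy, OpenCV 4.12 (cv2) and the standard library are available. Lean on these libraries where they do the work, as an engineer would, in place of code of your own. Each camera call takes 0.05 s, during which the arm holds its last target. There are 200 camera calls.

## Task

Hang the welded eye lug, the piece with the big round hole through its upright plate, on the peg of the small paint stand: the peg goes through the hole, and the lug is left hanging there, still and clear of the bench, about the middle of the peg. Leave the similar ribbed bracket without a hole where it stands.

Things in the scene. Friction and masses are not known exactly. Their poses are not given: they have to be found in the camera images.
- eye_lug: Bare steel piece to hang, 0.4 to 0.7 kg, loose on the bench. Foot 50 (x) by 70 (y) by 8 mm; centred on it an upright plate 10 mm thick (x), 50 mm wide (y), top 140 mm above the underside, with a round hole through it along x. Solid from 78 to 140 mm: grip it there from above, across thickness or width. Same shape after a half turn about z. Origin: centre of the underside, z up.
- eye (a point): Centre of the lug's round hole, 36 mm across, 60 mm above the lug's origin on its z axis. Axes as the lug's: the hole runs along x.
- peg (a point): Middle of the peg (round steel, 10 mm thick), on its centre line, 170 mm above the bench. x is level, from free end to post: post centre 75 mm along +x (fixed, 25 mm square, top 179 mm, foot plate 140x100x10 mm); free end, a 14 mm ball, 40 mm along -x and 7 mm higher, towards the robot. z up. A hung lug's hole centre is about 13 mm below this point; its plate must stay 40 mm from the post centre.
- blank_bracket: Look-alike to leave alone, bare steel, loose on the bench: foot 50 (x) by 70 (y) by 8 mm, upright plate 10 by 50 mm without a hole, top at 110 mm, and a stiffening rib 8 mm thick, 20 mm deep on its +x side. Origin: centre of the underside, z up.
Mind the look-alikes: they are no part of the job. What is shaped like the eye_lug but black is not meant. Leave any turquoise look-alike of the part that bears peg alone.

How it is judged:
At the end, for the whole second after the job is handed in: The lug hangs at rest on the peg by its hole: hole centre 2 to 30 mm below the peg's middle point, within 15 mm sideways, and along the peg at most 35 mm towards the free end or 40 mm towards the post; upright within 0.4 rad; the ribbed bracket within 20 mm of its start (x of eye in the frame of peg between -0.035 and 0.04 m and y of eye in the frame of peg between -0.015 and 0.015 m and z of eye in the frame of peg between -0.03 and -0.002 m and angle between eye_lug's own z axis and vertical below 0.4 rad and linear speed of eye_lug below 0.03 m/s and angular speed of eye_lug below 0.3 rad/s and distance of blank_bracket from where it was at the start of the episode below 0.02 m); the robot touches nothing.
It fails at once if the ribbed bracket without a hole is shoved or carried more than 20 mm away (distance of blank_bracket from where it was at the start of the episode above 0.02 m).
It also fails if it takes over 46 s, if anything falls off the work surface, if the arm or the gripper's body presses on something with over 40 N, if the wrist force passes 120 N, or if a joint passes its speed limit or range.

## Working session

There is one attempt and no reset: what is moved stays moved. The work goes in short steps, Python scripts to look and compute and a shell command to move; the robot and the scene stay as the last step left them, time stands still between calls to the robot, and variables do not carry over. Pictures are saved under pics/ and viewed, at most 10 in all, crops included, and the job is handed in when it is done.

```bash
mkdir -p pics; cat > h.py <<'E'
from cell import *
import numpy as np, cv2
from scipy.spatial.transform import Rotation as R
def cam(n):
    c=calibration(n); f=200/np.tan(np.radians(c["vfov"])/2); return c,f
def rot(a):
    a=np.array(a,float)
    return R.from_quat([a[1],a[2],a[3],a[0]]).as_matrix() if a.size==4 else a.reshape(3,3)
def ray(n,p):
    c,f=cam(n); d=np.array([(p[0]-c["cx"])/f,(p[1]-c["cy"])/f]); u=d.copy()
    for _ in range(30): u=d/(1+c["k1"]*(u@u))
    v=rot(c["attitude"])@np.array([u[0],u[1],1]); return np.array(c["origin"]),v
def atz(n,p,z):
    o,v=ray(n,p); return o+v*(z-o[2])/v[2]
def proj(n,X):
    c,f=cam(n); q=rot(c["attitude"]).T@(np.array(X)-np.array(c["origin"])); u=q[:2]/q[2]
    u=u*(1+c["k1"]*(u@u)); return np.array([c["cx"]+f*u[0],c["cy"]+f*u[1]])
def tri(pa,pb):
    o1,v1=ray("scene",pa);o2,v2=ray("top",pb);v1/=np.linalg.norm(v1);v2/=np.linalg.norm(v2)
    s=np.linalg.lstsq(np.c_[v1,-v2],o2-o1,rcond=None)[0];a=o1+s[0]*v1;b=o2+s[1]*v2
    return (a+b)/2,np.linalg.norm(a-b)
E
cat > a.py <<'E'
from h import *
for n in("scene","top"):
    print(calibration(n)); cv2.imwrite(f"pics/{n}0.png",capture(n))
    for l in("eye_lug","eye","peg","blank_bracket"):
        for m in mark_of(n,l)[:4]:
            p=m["point"];z={"eye":.06,"peg":.17}.get(l,0)
            print(n,l,round(m["conf"],2),np.round(p,1),atz(n,p,z).round(3))
print(state())
E
python3 a.py
```

```text
{'vfov': 42.49975223850585, 'cx': 314.2705030279842, 'cy': 198.7650639284162, 'k1': -0.0645875723943542, 'origin': array([ 1.02376659, -0.62904551,  0.90519054]), 'attitude': array([-0.3532538 ,  0.86164449,  0.33957905, -0.13216122])}
scene eye_lug 0.91 [331.2 229.9] [ 0.529 -0.02   0.   ]
scene eye_lug 0.6 [302.6 264.2] [ 0.549 -0.137  0.   ]
scene eye 0.95 [333.4 213.5] [ 0.534 -0.02   0.06 ]
scene eye 0.79 [306.7 247. ] [ 0.556 -0.131  0.06 ]
scene peg 0.93 [409.  160.8] [0.614 0.13  0.17 ]
scene peg 0.92 [326.3  95. ] [0.319 0.191 0.17 ]
scene blank_bracket 0.45 [303.9 246.3] [ 0.517 -0.099 -0.   ]
{'vfov': 48.95804808979474, 'cx': 322.74060179759334, 'cy': 201.5424424891066, 'k1': -0.06408480102973065, 'origin': array([ 0.29989406, -0.04205309,  1.12177909]), 'attitude': array([-0.07350166,  0.70486936, -0.70180497,  0.07229439])}
top eye_lug 0.83 [311.5 206.3] [ 0.522 -0.01   0.   ]
top eye_lug 0.7 [360.7 199.2] [ 0.542 -0.139  0.   ]
top eye 0.62 [313.1 197.6] [ 0.532 -0.016  0.06 ]
top eye 0.56 [361.  189.8] [ 0.553 -0.135  0.06 ]
top peg 0.93 [246.1 150.5] [0.617 0.135 0.17 ]
top peg 0.8 [210.8 281.9] [0.322 0.199 0.17 ]
top blank_bracket 0.97 [454.1 191.8] [ 0.563 -0.386  0.   ]
{'time_s': 0.5, 'joints': array([ 9.85909658e-01,  2.20407678e-01,  1.52653988e+00, -9.49250250e-06,
        1.39470686e+00, -1.26106281e-01]), 'joint_vel': array([-0.00161482, -0.00073223, -0.00117562,  0.00043672, -0.00109106,
       -0.0002615 ]), 'joint_efforts': array([-1.12104659e-03, -4.94037902e+01, -3.87302363e+01,  6.99119037e-02,
        4.81394178e-02, -3.66431289e-05]), 'ee_pos': array([0.27677668, 0.56033908, 0.19761174]), 'eef_rot': array([-6.36878372e-06,  2.27382924e-01,  9.73805425e-01, -3.05795722e-05]), 'force': array([ 0.22669378,  0.43723802, -0.55218995]), 'ft_torque': array([ 0.02276115, -0.0132003 , -0.02517088]), 'grip_force': 0.0, 'opening': 0.9992465914792616}
```

View pics/scene0.png

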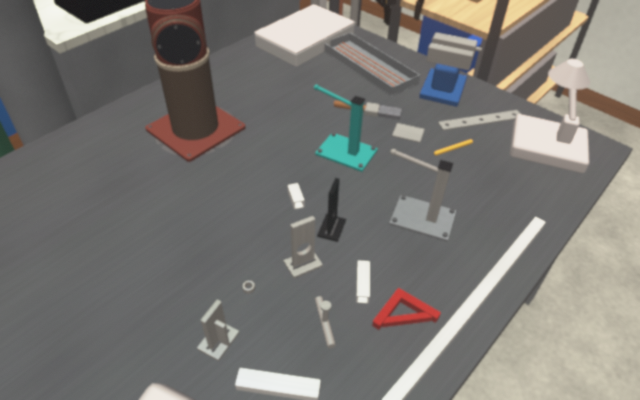

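View pics/top0.png

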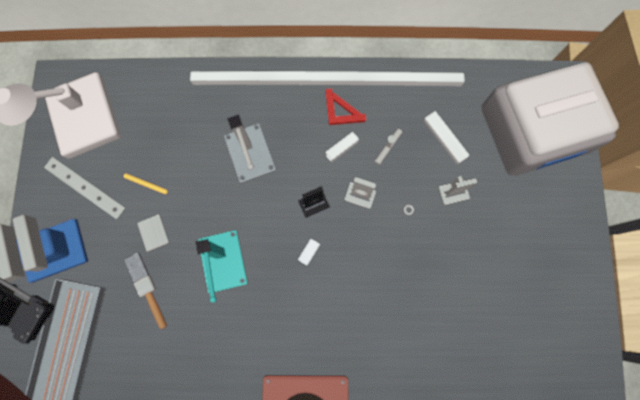

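Scene: the candidates for the lug are the black lug (331,230), the bare steel lug with a hole (302,264) and the ribbed bracket (217,335). For the stand they are grey (425,215) and turquoise (347,150). In the top view these are 313,200 / 361,193 / 455,190, and 250,150 / 222,262. I choose the bare steel lug at (302,264) and the grey stand, and check the choice in one close crop.

```bash
python3 - <<'E'
from h import *
s=cv2.imread("pics/scene0.png");t=cv2.imread("pics/top0.png")
def crop(i,x,y,w,h,k): return cv2.resize(i[y:y+h,x:x+w],None,fx=k,fy=k,interpolation=cv2.INTER_CUBIC)
A=np.hstack([crop(s,270,205,66,50*1+25,5)[:300,:330],crop(t,330,165,66,60,5)])
B=np.hstack([crop(s,375,135,110,100,3),crop(t,210,100,110,100,3)])
cv2.imwrite("pics/crop.png",np.vstack([A,B]))
for n in("scene","top"):
    for l in("eye_lug","peg"):
        for m in regions_of(n,l)[:3]:
            r=cv2.minAreaRect(np.argwhere(m["pixels"])[:,::-1].astype(np.float32)); print(n,l,m["conf"],m["point"],m["pixels"].sum(),r)
E
```

```text
scene eye_lug 0.97 [335.7, 221.0] 887 ((336.79998779296875, 209.39999389648438), (23.855974197387695, 62.6219367980957), 15.255120277404785)
scene eye_lug 0.57 [302.0, 248.4] 1364 ((300.0667419433594, 247.20529174804688), (57.88567352294922, 36.38335418701172), 80.96051788330078)
scene peg 0.72 [348.7, 145.6] 2082 ((346.5, 128.0), (84.0, 61.0), 90.0)
scene peg 0.7 [219.3, 331.1] 1387 ((216.14402770996094, 330.2920227050781), (39.52846145629883, 51.92459487915039), 34.695152282714844)
scene peg 0.59 [428.3, 212.9] 2826 ((422.79949951171875, 195.0399932861328), (64.90766143798828, 91.27640533447266), 0.8184555172920227)
top eye_lug 0.73 [309.8, 205.4] 553 ((312.2842102050781, 201.8253173828125), (22.262598037719727, 26.483386993408203), 65.55604553222656)
top eye_lug 0.67 [362.6, 193.6] 691 ((360.5, 192.00001525878906), (27.51181411743164, 26.246902465820312), 18.434947967529297)
top peg 0.81 [222.2, 264.4] 2276 ((222.63803100585938, 265.5292053222656), (63.77861022949219, 42.785518646240234), 75.3791275024414)
top peg 0.7 [249.5, 151.2] 2092 ((247.24913024902344, 145.29714965820312), (65.85911560058594, 38.716094970703125), 72.6459732055664)
```

View pics/crop.png

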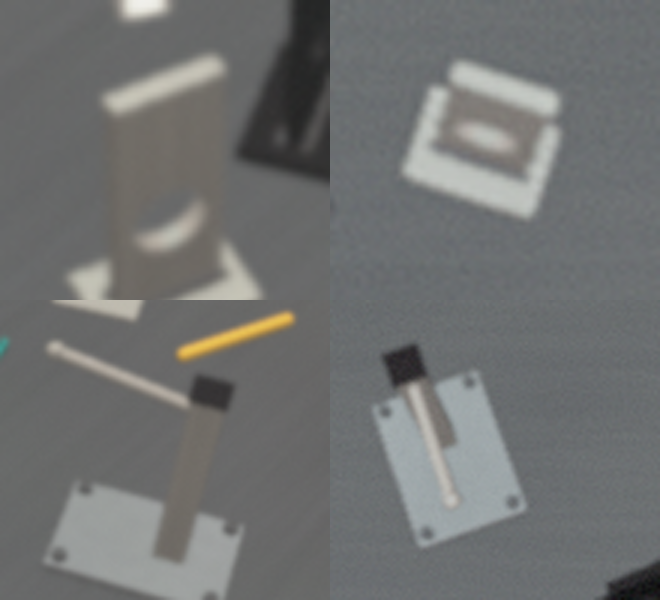

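The crop confirms it: the steel lug at (302,264) in the scene and (361,192) in the top view has a round hole. The grey stand's peg runs from the ball at scene (393,151), top (250,167), to the post cap at scene (446,166), top (235,121).

```bash
python3 - <<'E'
from h import *
S=lambda x,y:(270+x/5,205+y/5); T=lambda x,y:(330+(x-330)/5,165+y/5)
for n,a,b in(("scene",S(105,103),S(222,63)),("top",T(452,75),T(558,104))):
    P,Q=atz(n,a,.14),atz(n,b,.14); d=Q-P; print(n,P.round(4),Q.round(4),"mid",((P+Q)/2).round(4),np.linalg.norm(d),np.degrees(np.arctan2(d[1],d[0])))
for n,a,b in(("scene",(393,150.7),(445.7,165.7)),("top",(250,166.7),(234.7,121))):
    P,Q=atz(n,a,.177),atz(n,b,.179); d=(Q-P)[:2];L=np.linalg.norm(d); print(n,P.round(4),Q.round(4),L,np.degrees(np.arctan2(d[1],d[0])),(P[:2]+d*40/115).round(4))
print(tri((393,150.7),(250,166.7)),tri((445.7,165.7),(234.7,121)))
print(R.from_quat(np.roll(state()["eef_rot"],-1)).as_matrix().round(3))
E
```

```text
scene [ 0.5405 -0.1601  0.14  ] [ 0.5597 -0.1126  0.14  ] mid [ 0.5501 -0.1364  0.14  ] 0.051194366283182864 68.02628138928894
top [ 0.5567 -0.1127  0.14  ] [ 0.5432 -0.1615  0.14  ] mid [ 0.5499 -0.1371  0.14  ] 0.05056177603098108 -105.5545324149867
scene [0.5732 0.1256 0.177 ] [0.6854 0.1619 0.179 ] 0.11792451323926265 17.92467133235517 [0.6122 0.1382]
top [0.5769 0.1233 0.177 ] [0.6852 0.1627 0.179 ] 0.11524996389701866 19.973695156766084 [0.6146 0.137 ]
(array([0.57557799, 0.122391  , 0.18051556]), np.float64(0.0008209644680515554)) (array([0.68527592, 0.16264598, 0.17851516]), np.float64(0.0003797611571885737))
[[-0.897  0.443 -0.   ]
 [ 0.443  0.897  0.   ]
 [ 0.     0.    -1.   ]]
```

```bash
python3 -m jog '[1,15,-40,20,0,0,-8,1,15,-40,20,0,0,-8,1,15,-40,20,0,0,-8,1,15,-40,20,0,0,-8,1,15,-40,20,0,0,-8]' 30; python3 -m jog '[1,19,-45,0,0,0,-8.5,1,19,-45,0,0,0,-8.5,1,19,-45,0,0,0,-8.5,1,19,-45,0,0,0,-8.5,1,19,-45,0,0,0,-8.5]'; python3 -m jog '[1,19,-45,0,0,0,0,1,19,-45,0,0,0,0,1,19,-45,0,0,0,0,1,19,-45,0,0,0,0,1,19,-45,0,0,0,0]'
```

```text
time_s: 1.2
ee_pos: [0.352, 0.3588, 0.2986]
eef_rot: [0.0, 0.549, 0.836, 0.0]
force: [0.2, -0.2, -0.2]
opening: 0.996
grip_force: 0.0
time_s: 1.7
ee_pos: [0.4472, 0.1335, 0.2981]
eef_rot: [0.0, 0.815, 0.58, 0.001]
force: [1.1, 1.0, -0.0]
opening: 1.0
grip_force: 0.0
time_s: 2.2
ee_pos: [0.5423, -0.0917, 0.2979]
eef_rot: [0.0, 0.813, 0.582, 0.0]
force: [0.9, 0.0, 0.0]
opening: 0.996
grip_force: 0.0
```

```bash
python3 -m jog '[1,4,-23,0,0,0,0,1,4,-22,0,0,0,0,1,0,0,-40,0,0,0,1,0,0,-40,0,0,0,1,0,0,-25,0,0,0]'|head -2; python3 - <<'E'
from h import *
c=[]
for n,x,y in(("scene",250,170),("top",310,140)):
    i=capture(n); c.append(cv2.resize(i[y:y+100,x:x+100],None,fx=4,fy=4,interpolation=cv2.INTER_CUBIC))
    p=state()["ee_pos"]; print(n,proj(n,p-[0,0,.014])-[x,y],proj(n,[.55,-.137,.14])-[x,y])
cv2.imwrite("pics/c2.png",np.hstack(c))
E
```

```text
time_s: 2.7
ee_pos: [0.5483, -0.1345, 0.1894]
scene [52.31353677 39.11458884] [52.53740982 51.71838826]
top [54.86908536 40.5030429 ] [54.94504455 42.87280216]
```

View pics/c2.png

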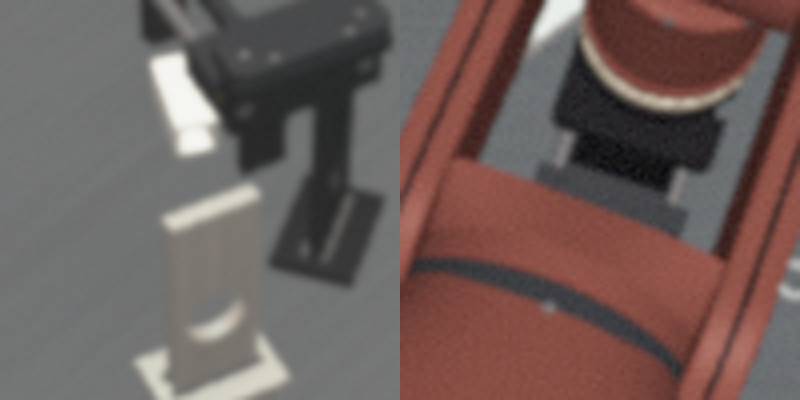

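The picture shows the lug at (210,270) and one dark finger tip near (260,150), with the black lug behind it at (330,190). I check where the fingertips should project.

```bash
python3 - <<'E'
from h import *
s=state();p=s["ee_pos"];M=R.from_quat(np.roll(s["eef_rot"],-1)).as_matrix();print(p,s["opening"],M.round(3))
for k in(-.0585,-.0435,.0435,.0585):
    for h in(.014,-.04): print(k,h,(proj("scene",p+M@[0,k,h])-[250,170])*4,(proj("top",p+M@[0,k,h])-[310,140])*4+[400,0])
print((proj("scene",[.53,-.018,.14])-[250,170])*4)
E
```

```text
[ 0.54680435 -0.1336363   0.18791755] 0.9969152087265734 [[ 0.322  0.947 -0.008]
 [ 0.947 -0.322  0.003]
 [ 0.    -0.008 -1.   ]]
-0.0585 0.014 [156.20527535  77.94400222] [586.79183653 259.33600795]
-0.0585 -0.04 [154.05711731  -0.45678635] [594.83003279 238.00257809]
-0.0435 0.014 [169.58674693  96.76279567] [595.23702065 234.19785371]
-0.0435 -0.04 [167.93767806  18.37191794] [603.72981172 211.49108845]
0.0435 0.014 [252.12553261 212.80205214] [643.07554643  91.5688865 ]
0.0435 -0.04 [253.79420136 134.8255757 ] [654.05976418  61.3045886 ]
0.0585 0.014 [267.26066776 234.07313273] [651.12560246  67.52891586]
0.0585 -0.04 [269.58227579 156.23844271] [662.51438505  36.03210224]
[337.22731761  66.3101773 ]
```

```bash
python3 - <<'E'
from h import *
print(state()["ee_pos"],state()["force"])
i=capture("scene"); s=state(); print(s["ee_pos"],s["joint_vel"],s["joints"],s["time_s"])
c=cv2.resize(i[100:280,200:400],None,fx=4,fy=4,interpolation=cv2.INTER_CUBIC)
p=s["ee_pos"];M=R.from_quat(np.roll(s["eef_rot"],-1)).as_matrix()
for k,h in((-.0435,.014),(.0435,.014),(.0435,-.04),(0,.014)):
    q=(proj("scene",p+M@[0,k,h])-[200,100])*4; cv2.circle(c,tuple(int(v) for v in q),4,(0,0,255),-1)
cv2.imwrite("pics/c3.png",c)
E
```

```text
[ 0.54680435 -0.1336363   0.18791755] [-0.69896655  0.52829247 -0.41109357]
[ 0.54846419 -0.13417501  0.19097247] [ 0.00378566 -0.03455055 -0.06631045 -0.00048782  0.01037272 -0.00030797] [-3.79588537e-01  8.52611904e-02  1.69030105e+00  8.18534058e-06
  1.37014927e+00 -5.15312444e-02] 2.85
```

View pics/c3.png

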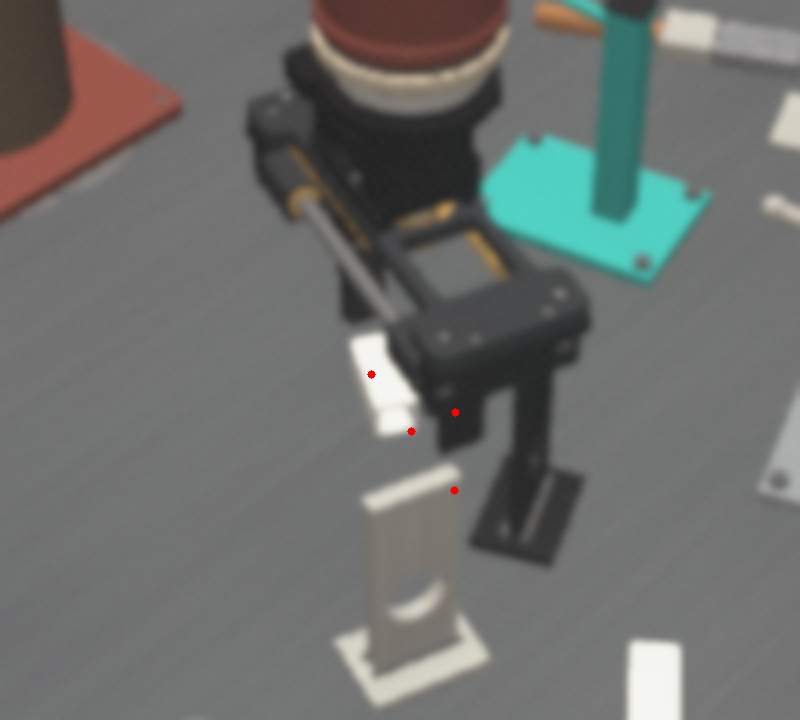

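The fingers sit where predicted sideways, with tips near (360,315) and (460,445), but about 50 crop pixels higher than expected. That could be a height offset of about 35 mm. I descend to the nominal grasp height, which is safe either way, and look again.

```bash
python3 -m jog '[1,2,-3,-20,0,0,0,1,0,0,-20,0,0,0,1,0,0,-20,0,0,0,1,0,0,-20,0,0,0,1,0,0,0,0,0,0]'; python3 - <<'E'
from h import *
i=capture("scene"); s=state(); print(s["ee_pos"],s["joint_vel"],s["force"])
c=cv2.resize(i[140:290,240:390],None,fx=4,fy=4,interpolation=cv2.INTER_CUBIC)
p=s["ee_pos"];M=R.from_quat(np.roll(s["eef_rot"],-1)).as_matrix()
for k,h in((-.0435,.014),(.0435,.014),(0,.014)):
    q=(proj("scene",p+M@[0,k,h])-[240,140])*4; cv2.circle(c,tuple(int(v) for v in q),3,(0,0,255),-1)
cv2.imwrite("pics/c4.png",c)
E
```

```text
time_s: 3.35
ee_pos: [0.5513, -0.1374, 0.1122]
eef_rot: [-0.001, 0.813, 0.582, -0.0]
force: [-1.1, 0.1, -0.3]
opening: 1.001
grip_force: 0.0
[ 0.55220108 -0.13767043  0.11370259] [-0.00039672 -0.02068268 -0.02861392  0.00199422  0.0029978  -0.00039538] [-0.10802799  0.01286933  0.46427286]
```

View pics/c4.png

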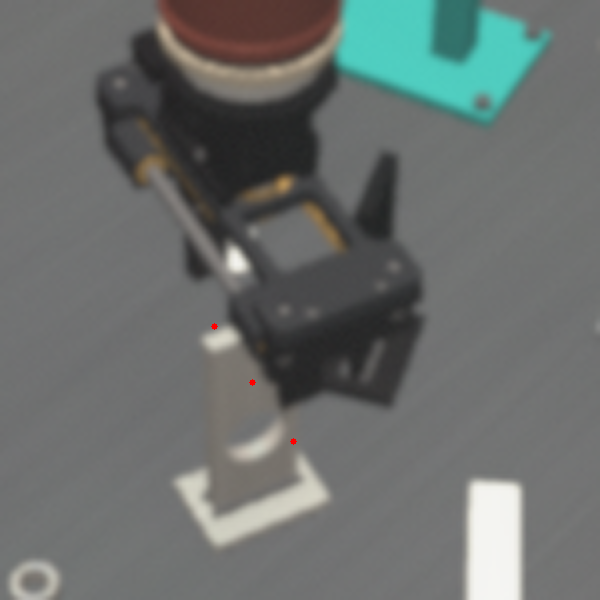

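The scene picture again shows the tips, at (300,400) and (197,275), about 45 crop pixels above the predicted points, with the columns matching. I lower another 18 mm, which still leaves palm clearance by the nominal numbers. Then I close gently and check the width.

```bash
python3 -m jog '[1,-1,0,-9,0,0,0,1,0,0,-9,0,0,0,0.6,0,0,0,0,0,0,0.3,0,0,0,0,0,0,0.0,0,0,0,0,0,0]' 15; python3 -m jog '[0,0,0,0,0,0,0,0,0,0,0,0,0,0,0,0,0,0,0,0,0,0,0,0,0,0,0,0,0,0,0,0,0,0,0]' 45
```

```text
time_s: 3.9
ee_pos: [0.5511, -0.1377, 0.095]
eef_rot: [0.0, 0.813, 0.582, 0.0]
force: [0.6, -0.0, -0.3]
opening: 0.809
grip_force: 0.0
time_s: 4.4
ee_pos: [0.5508, -0.1376, 0.0946]
eef_rot: [-0.0, 0.813, 0.582, -0.0]
force: [-0.2, 0.0, 0.5]
opening: 0.358
grip_force: 0.0
```

```bash
python3 -m jog '[0,0,0,0,0,0,0,0,0,0,0,0,0,0,0,0,0,0,0,0,0,0,0,0,0,0,0,0,0,0,0,0,0,0,0]' 45;  python3 -m jog '[0,0,0,0,0,0,0,0,0,0,0,0,0,0,0,0,0,0,0,0,0,0,0,0,0,0,0,0,0,0,0,0,0,0,0]' 45; python3 - <<'E'
from h import *
i=capture("scene")
cv2.imwrite("pics/c5.png",cv2.resize(i[140:290,240:390],None,fx=4,fy=4,interpolation=cv2.INTER_CUBIC))
E
```

```text
time_s: 4.9
ee_pos: [0.5507, -0.1376, 0.0946]
eef_rot: [-0.0, 0.813, 0.582, -0.0]
force: [-0.3, -0.3, -0.0]
opening: 0.114
grip_force: 45.0
time_s: 5.4
ee_pos: [0.5507, -0.1377, 0.0946]
eef_rot: [-0.0, 0.813, 0.582, -0.0]
force: [-0.8, -0.3, 0.6]
opening: 0.11
grip_force: 45.0
```

View pics/c5.png

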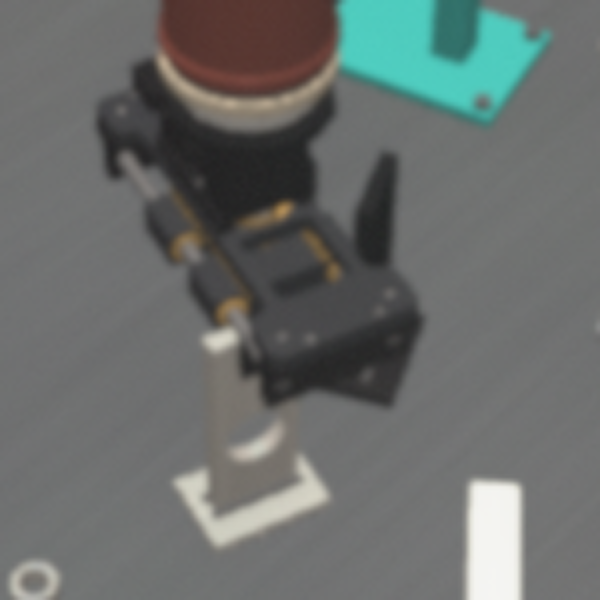

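The grip closed at 0.11 × 87 = 9.6 mm, the plate thickness, so the position is right. The "tips" I saw earlier were end brackets of the gripper body. The tips are now at 81 mm on the lug, too close to the peg when hung, so I regrip 20 mm higher.

```bash
python3 -m jog '[0.3,0,0,0,0,0,0,0.3,0,0,0,0,0,0,0.3,0,0,0,0,0,0,0.3,0,0,10,0,0,0,0.3,0,0,11,0,0,0]' 45;  python3 -m jog '[0,0,0,0,0,0,0,0,0,0,0,0,0,0,0,0,0,0,0,0,0,0,0,0,0,0,0,0,0,0,0,0,0,0,0]' 45; python3 -m jog '[0,0,0,0,0,0,0,0,0,0,5,0,0,0,0,0,0,15,0,0,0,0,0,0,30,0,0,0,0,0,0,30,0,0,0]' 45
```

```text
time_s: 5.95
ee_pos: [0.5506, -0.1375, 0.1162]
eef_rot: [-0.0, 0.813, 0.582, -0.0]
force: [-0.7, -0.9, 0.1]
opening: 0.304
grip_force: 0.0
time_s: 6.45
ee_pos: [0.5508, -0.1377, 0.1155]
eef_rot: [-0.0, 0.813, 0.582, -0.0]
force: [-0.3, 1.2, 1.5]
opening: 0.016
grip_force: 0.6
time_s: 6.95
ee_pos: [0.5505, -0.1375, 0.1971]
eef_rot: [-0.0, 0.813, 0.582, -0.0]
force: [0.3, -0.5, -0.4]
opening: 0.003
grip_force: 0.0
```

It closed on nothing, so the tips are about 35 mm higher than stated, as the pictures suggested. The first grip held the plate near its top. I check with the network that the lug still stands.

```bash
python3 - <<'E'
from h import *
i=capture("scene")
for l in("eye_lug","eye"):
    for m in mark_of("scene",l)[:3]: print(l,m["conf"],np.round(m["point"],1))
cv2.imwrite("pics/c6.png",cv2.resize(i[140:290,240:390],None,fx=4,fy=4,interpolation=cv2.INTER_CUBIC))
E
```

```text
eye_lug 0.76 [330.6 229. ]
eye_lug 0.73 [305.2 245.7]
eye_lug 0.63 [305.9 262. ]
eye 0.71 [331.6 211.3]
eye 0.69 [303.3 243.7]
```

View pics/c6.png

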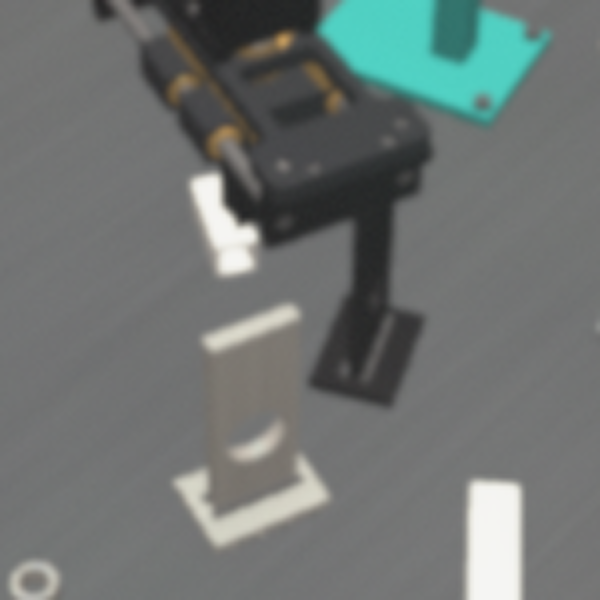

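The lug still stands where it was, with its plate at crop (250,400). I open, go lower than the first grip, and grip again.

```bash
python3 -m jog '[0.5,0,0,0,0,0,0,0.5,0,0,0,0,0,0,0.5,0,0,0,0,0,0,0.5,0,0,0,0,0,0,0.5,0,0,0,0,0,0]' 45;  python3 -m jog '[0.5,0,0,-40,0,0,0,0.5,0,0,-40,0,0,0,0.5,0,0,-20,0,0,0,0.5,0,0,-10,0,0,0,0.5,0,0,0,0,0,0]' 45
```

```text
time_s: 7.6
ee_pos: [0.5505, -0.1375, 0.195]
eef_rot: [-0.0, 0.813, 0.582, -0.0]
force: [0.3, -0.4, -0.1]
opening: 0.372
grip_force: 0.0
time_s: 8.1
ee_pos: [0.5498, -0.1373, 0.0842]
eef_rot: [-0.001, 0.813, 0.582, -0.001]
force: [0.9, -0.2, 0.2]
opening: 0.501
grip_force: 0.0
```

```bash
python3 -m jog '[0,0,0,0,0,0,0,0,0,0,0,0,0,0,0,0,0,0,0,0,0,0,0,0,0,0,0,0,0,0,0,0,0,0,0]' 50; python3 -m jog '[0,0,0,0,0,0,0,0,0,0,0,0,0,0,0,0,0,3,0,0,0,0,0,0,10,0,0,0,0,0,0,20,0,0,0]'; python3 -m jog '[0,0,0,20,0,0,0,0,0,0,20,0,0,0,0,0,0,20,0,0,0,0,0,0,10,0,0,0,0,0,0,0,0,0,0]'
```

```text
time_s: 8.6
ee_pos: [0.5511, -0.1378, 0.0862]
eef_rot: [0.0, 0.813, 0.582, 0.0]
force: [-0.5, -0.4, -0.2]
opening: 0.131
grip_force: 0.0
time_s: 9.1
ee_pos: [0.5487, -0.1368, 0.1166]
eef_rot: [-0.002, 0.813, 0.582, -0.001]
force: [-0.2, -0.2, -4.2]
opening: 0.112
grip_force: 50.0
time_s: 9.6
ee_pos: [0.5518, -0.138, 0.1904]
eef_rot: [0.001, 0.813, 0.582, 0.001]
force: [0.6, 0.1, -5.7]
opening: 0.109
grip_force: 50.0
```

Held: −5.7 N is about 0.55 kg. The lug's origin is 86 mm below the TCP. Next I lift over the black lug and carry it to a point in front of the free end, turning +38°.

```bash
python3 -m jog '[0,0,0,25,0,0,0,0,0,0,35,0,0,0,0,-3,20,0,0,0,0,0,-3,30,0,0,0,5,0,-3,30,0,0,0,5]'; python3 -m jog '[0,-3,30,0,0,0,5,0,-3,30,0,0,0,5,0,-3,30,0,0,0,5,0,-3,30,0,0,0,5,0,-3,20,0,0,0,5]';python3 -m jog '[0,-3,15,0,0,0,3,0,-2,8,0,0,0,0,0,0,0,0,0,0,0,0,0,0,0,0,0,0,0,0,0,0,0,0,0]'
python3 - <<'E'
from h import *
capture("scene");capture("top");s=state();print(s["ee_pos"],s["eef_rot"])
r={n:mark_of(n,"eye") for n in("scene","top")}
for n in r:
    for m in r[n]: print(n,m["conf"],np.round(m["point"],1),atz(n,m["point"],s["ee_pos"][2]-.026))
print([proj(n,s["ee_pos"]-[0,0,.026]) for n in r])
E
```

```text
time_s: 10.1
ee_pos: [0.5409, -0.057, 0.2471]
eef_rot: [-0.001, 0.758, 0.652, -0.001]
force: [0.1, 0.3, -4.4]
opening: 0.111
grip_force: 50.0
time_s: 10.6
ee_pos: [0.5256, 0.0843, 0.2469]
eef_rot: [-0.001, 0.598, 0.801, -0.001]
force: [-0.3, -0.2, -4.5]
opening: 0.11
grip_force: 50.0
time_s: 11.1
ee_pos: [0.522, 0.1044, 0.2486]
eef_rot: [0.0, 0.58, 0.815, -0.0]
force: [-0.2, -0.3, -4.7]
opening: 0.111
grip_force: 50.0
[0.52198944 0.10452227 0.24862142] [ 6.35004644e-05  5.79851989e-01  8.14721829e-01 -8.74054914e-05]
scene 0.9 [331.9 209.1] [ 0.61877668 -0.13117749  0.22262142]
top 0.78 [312.4 198.7] [ 0.49429263 -0.01839906  0.22262142]
[array([370.51437943, 128.40461508]), array([254.31956134, 185.64219192])]
```

```bash
python3 - <<'E'
from h import *
s=state();p=s["ee_pos"];e=p-[0,0,.026]
a=np.radians(19.3);u=np.array([np.cos(a),np.sin(a),0]);w=np.array([-u[1],u[0],0]);z=np.array([0,0,1])
o=[]
for n,x,y in(("scene",320,80),("top",200,100)):
    i=capture(n); c=cv2.resize(i[y:y+130,x:x+130],None,fx=3.07,fy=3.07,interpolation=cv2.INTER_CUBIC)
    def d(P,col): cv2.circle(c,tuple(int(v) for v in (proj(n,P)-[x,y])*3.07),2,col,-1)
    for f in(-25,25):
        for h in(80,0): d(e+w*f/1e3+z*h/1e3,(0,0,255))
    d(e,(0,255,0)); g=np.array([.6137,.1375,.17]); d(g-.04*u+.007*z,(255,0,0)); d(g,(255,0,0)); d(g+.075*u+.009*z,(255,0,0)); o.append(c)
cv2.imwrite("pics/c7.png",np.hstack(o))
E
```

```text
(no output)
```

View pics/c7.png

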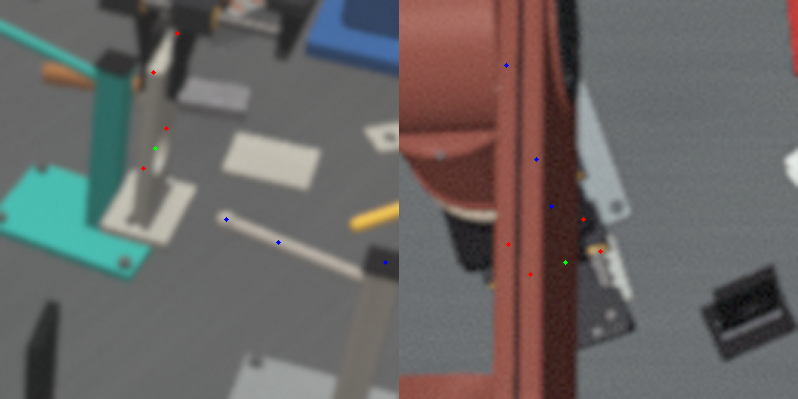

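The lug hangs in the gripper at crop (150,150), with its hole near (158,152) against the predicted (155,148). The peg's ball is at (222,216) against the predicted (226,219), so all agree within 2–3 mm. I lower to peg height and feed the lug 97 mm along the peg.

```bash
python3 -m jog '[0,0,0,-15,0,0,0,0,0,0,-15,0,0,0,0,0,0,-12,0,0,0,0,0,0,-6,0,0,0,0,0,0,0,0,0,0]'; python3 -m jog '[0,9,3,0,0,0,0,0,9,3,0,0,0,0,0,9,3.5,0,0,0,0,0,9,3,0,0,0,0,0,9,3.5,0,0,0,0]'
```

```text
time_s: 11.9
ee_pos: [0.5207, 0.1053, 0.1987]
eef_rot: [-0.001, 0.579, 0.815, -0.001]
force: [0.8, -0.3, -4.2]
opening: 0.109
grip_force: 50.0
time_s: 12.4
ee_pos: [0.5679, 0.1217, 0.2008]
eef_rot: [0.0, 0.579, 0.815, 0.0]
force: [0.1, -0.6, -4.5]
opening: 0.11
grip_force: 50.0
```

```bash
python3 -m jog '[0,5,2,0,0,0,0,0,5,1.5,0,0,0,0,0,5,2,0,0,0,0,0,5,1.5,0,0,0,0,0,0,0,0,0,0,0]'; python3 -m jog '[0,7,2.5,-1,0,0,0,0,7,2.5,-1,0,0,0,0,7,2.5,-1,0,0,0,0,5,1.5,-1,0,0,0,0,0,0,0,0,0,0]'
python3 - <<'E'
from h import *
s=state();p=s["ee_pos"];e=p-[0,0,.026]
a=np.radians(19.3);u=np.array([np.cos(a),np.sin(a),0]);w=np.array([-u[1],u[0],0]);z=np.array([0,0,1])
g=np.array([.6137,.1375,.17]);print((e-g)@u,(e-g)@w,e-g)
n,x,y="scene",370,90
i=capture(n); c=cv2.resize(i[y:y+100,x:x+120],None,fx=5,fy=5,interpolation=cv2.INTER_CUBIC)
cv2.circle(c,tuple(int(v) for v in (proj(n,e)-[x,y])*5),2,(0,255,0),-1)
cv2.imwrite("pics/c8.png",c)
E
```

```text
time_s: 12.9
ee_pos: [0.5873, 0.1285, 0.2006]
eef_rot: [0.0, 0.579, 0.815, 0.0]
force: [-0.7, -0.2, -4.2]
opening: 0.113
grip_force: 50.0
time_s: 13.4
ee_pos: [0.6133, 0.1375, 0.1962]
eef_rot: [-0.0, 0.579, 0.815, -0.0]
force: [-0.5, 0.2, -5.2]
opening: 0.111
grip_force: 50.0
-0.0003678686981534254 0.00016397624092216425 [-4.01391335e-04  3.31750329e-05  1.79926058e-04]
```

View pics/c8.png

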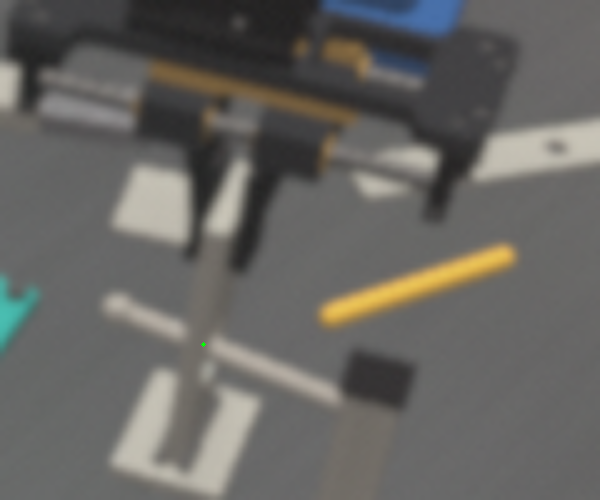

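The picture shows the peg running through the hole, from the ball at (115,303) through the plate at (205,345) to the post, with no side force. I lower until the peg takes the weight.

```bash
python3 -m jog '[0,0,0,-3,0,0,0,0,0,0,-3,0,0,0,0,0,0,-3,0,0,0,0,0,0,-2,0,0,0,0,0,0,0,0,0,0]'; python3 -m jog '[0,0,0,-1,0,0,0,0,0,0,-1,0,0,0,0,0,0,0,0,0,0,0,0,0,0,0,0,0,0,0,0,0,0,0,0]'
```

```text
time_s: 13.95
ee_pos: [0.6124, 0.1373, 0.1851]
eef_rot: [-0.0, 0.579, 0.815, -0.0]
force: [-0.3, 0.0, -5.3]
opening: 0.111
grip_force: 50.0
time_s: 14.45
ee_pos: [0.6129, 0.1374, 0.1839]
eef_rot: [0.0, 0.579, 0.815, 0.0]
force: [-0.8, 0.3, -3.5]
opening: 0.113
grip_force: 50.0
```

```bash
python3 -m jog '[0,0,0,-0.5,0,0,0,0,0,0,0,0,0,0,0,0,0,-0.5,0,0,0,0,0,0,0,0,0,0,0,0,0,0,0,0,0]'; python3 -m jog '[0,0,0,-0.5,0,0,0,0,0,0,0,0,0,0,0,0,0,-0.5,0,0,0,0,0,0,0,0,0,0,0,0,0,0,0,0,0]'
```

```text
time_s: 14.95
ee_pos: [0.6131, 0.1374, 0.1835]
eef_rot: [0.0, 0.579, 0.815, 0.0]
force: [-3.2, -0.2, 3.3]
opening: 0.106
grip_force: 50.0
time_s: 15.45
ee_pos: [0.6132, 0.1374, 0.1833]
eef_rot: [0.001, 0.579, 0.815, 0.0]
force: [-4.0, -1.2, 8.1]
opening: 0.116
grip_force: 50.0
```

It rests on the peg. I back off 1 mm, then open slowly and evenly.

```bash
python3 -m jog '[0,0,0,0.5,0,0,0,0,0,0,0.5,0,0,0,0,0,0,0,0,0,0,0,0,0,0,0,0,0,0,0,0,0,0,0,0]' 8; python3 -m jog '[0.13,0,0,0,0,0,0,0.15,0,0,0,0,0,0,0.17,0,0,0,0,0,0,0.2,0,0,0,0,0,0,0.25,0,0,0,0,0,0]'; python3 -m jog '[0.3,0,0,0,0,0,0,0.4,0,0,0,0,0,0,0.45,0,0,0,0,0,0,0.45,0,0,0,0,0,0,0.45,0,0,0,0,0,0]'
python3 - <<'E'
from h import *
capture("scene");
for m in mark_of("scene","eye"): print(m["conf"],m["point"],proj("scene",[.6137,.1375,.157]))
E
```

```text
time_s: 15.95
ee_pos: [0.6135, 0.1375, 0.1832]
eef_rot: [0.001, 0.579, 0.815, 0.001]
force: [1.3, -0.1, 5.2]
opening: 0.115
grip_force: 8.0
time_s: 16.45
ee_pos: [0.6125, 0.1373, 0.1822]
eef_rot: [-0.0, 0.579, 0.815, -0.0]
force: [0.3, -0.2, -0.7]
opening: 0.22
grip_force: 0.1
time_s: 16.95
ee_pos: [0.6128, 0.1373, 0.1827]
eef_rot: [0.0, 0.579, 0.815, 0.0]
force: [0.5, -0.0, -0.4]
opening: 0.441
grip_force: 0.0
0.66 [329.4, 208.7] [409.98020078 163.42275314]
0.65 [409.6, 161.9] [409.98020078 163.42275314]
```

The lug hangs with its eye at (409.6,161.9), where expected. I retreat straight up and let it settle.

```bash
python3 -m jog '[0.45,0,0,10,0,0,0,0.45,0,0,15,0,0,0,0.45,0,0,20,0,0,0,0.45,0,0,25,0,0,0,0.45,0,0,30,0,0,0]'; python3 -m jog '[0.45,0,0,30,0,0,0,0.45,0,0,0,0,0,0,0.45,0,0,0,0,0,0,0.45,0,0,0,0,0,0,0.45,0,0,0,0,0,0]'
python3 - <<'E'
from h import *
for _ in range(3):
    i=capture("scene");
    for m in mark_of("scene","eye"): print(m["conf"],m["point"])
print(regions_of("scene","eye_lug")[0]["conf"])
cv2.imwrite("pics/c9.png",cv2.resize(i[90:230,350:490],None,fx=4,fy=4,interpolation=cv2.INTER_CUBIC))
E
```

```text
time_s: 17.55
ee_pos: [0.6126, 0.1374, 0.2844]
eef_rot: [-0.0, 0.579, 0.815, -0.0]
force: [0.4, 0.4, 0.2]
opening: 0.448
grip_force: 0.0
time_s: 18.05
ee_pos: [0.6121, 0.1373, 0.3111]
eef_rot: [-0.001, 0.579, 0.815, -0.001]
force: [0.1, -0.4, -0.8]
opening: 0.453
grip_force: 0.0
0.9 [329.8, 209.7]
0.89 [409.6, 161.5]
0.98 [331.3, 212.4]
0.73 [407.3, 162.0]
0.97 [409.3, 161.5]
0.85 [331.4, 208.6]
0.98
```

```bash
for k in 1 2 3; do python3 -m jog '[0.45,0,0,0,0,0,0,0.45,0,0,0,0,0,0,0.45,0,0,0,0,0,0,0.45,0,0,0,0,0,0,0.45,0,0,0,0,0,0]' >/dev/null; done
python3 - <<'E'
from h import *
for n in("scene","top"):
    capture(n)
    for l in ("eye","eye_lug","blank_bracket"):
        for m in mark_of(n,l): print(n,l,round(m["conf"],2),np.round(m["point"],1))
print(close_job())
E
```

```text
scene eye 0.86 [329.6 212.7]
scene eye 0.81 [408.3 162.5]
scene eye 0.36 [400.5 184.1]
scene eye_lug 0.74 [402.3 182.8]
scene eye_lug 0.59 [330.5 230.6]
scene blank_bracket 0.88 [219.1 337.7]
top eye 0.67 [245.3 153.5]
top eye 0.63 [313.4 200.7]
top eye_lug 0.68 [257.  163.7]
top eye_lug 0.58 [315.1 207.1]
top blank_bracket 0.9 [452.9 193.1]
the job is handed in; nothing more can be done
None
```

The eye lug is hanging still at about the middle of the grey stand's peg, the arm is clear above it, the ribbed bracket was left where it stood, and the job is handed in (no verdict came back).

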